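Clamp a ragged row of caps straight in the liner jig

ROBOT

A 6-joint arm with a two-finger parallel gripper is mounted at the origin on a cart in front of the work surface, level with it; the furniture and walls round the work are solid. World frame = base frame: x ahead of the robot, y to its left, z up, the work surface at z = 0. Lengths are in mm, angles in rad, forces in N, time in s.
With the tool pointing down it reaches from about 325 to 875 mm from the base axis. Payload 4.4 kg.
Tool frame: the origin (TCP) lies between the finger pads; the fingertips stand 19 mm ahead of it and the grasp point (between the pads) is the TCP; z points along the fingers, y is the direction in which the jaws open and shut (so a half turn about z gives the same grasp; the last joint's range is limited). The gripper opens to 85 mm and grips with 20 to 120 N. Pads are 22 mm wide; open, the fingers measure 114 mm over their backs; the gripper's body (76 mm by 85 mm) begins 54 mm behind the grasp point. The pads swing forward as they close: fully open they stand 13 mm farther back than shut.
Start: joints at [-1.486, 0.207, 1.542, -0, 1.393, -0.15], TCP at [133.76, -559.228, 250.282] pointing down, gripper open.
Joint ranges: [-2.73, 2.73], [-0.86, 2.22], [0.23, 2.46], [-1.11, 4.25], [0.08, 2.63], [-2.82, 2.82]. Speed limits (rad/s): [2.79, 2.79, 3.14, 3.14, 3.14, 3.14].

INTERFACE

Orientations are given as a rotation vector (axis times angle).
In Python, from bench import robot gives the robot as it stands. The module is installed in compiled form; this text tells all that it offers.
- The arm moves only by the shell command python3 -m creep 'ROWS' [OPENING] [FORCE]. ROWS is JSON, a list of rows, each an object with "linear": the shift along the world's x, y, z in mm, a list of three; "angular": the turn, a rotation vector about the world's x, y, z in rad, a list of three. In form: [{"linear": [tx, ty, tz], "angular": [ax, ay, az]}, ...]. A call has 1 to 12 rows; each row shifts and turns the pose as measured when the row begins; what a row does not reach is not made up. A row lasts 1/10 s, in which the tool goes at most 50 mm and 8.59 degrees, less where a joint would pass 70% of its speed; a pose out of reach is approached as far as the arm can. A call with a gripper value outside its range is refused whole. OPENING is the finger opening in mm, from 0 to 85.4, set as the call begins (- or left out, the last holds). The fingers move at their own pace and stop on an object; FORCE is the grip in N (left out, the last holds). Time passes only in rows, so rows that do not move let the fingers close. It gives the time, the measured TCP pose, the force and the opening at its end, in the units of the state.
- robot.observe(): the state, without advancing time (a new reading comes with each control period).
- robot.snapshot(name): name is "side" or "top"; returns a dict with "frame" (420x560x3 uint8, blue, green, red), "intrinsics" (3x3 intrinsics, pixels), "rvec" (rotation vector, rad) and "tvec" (3), from world to camera coordinates, as OpenCV has them. Camera axes: x right, y down, z forward; pixel columns grow to the right and rows downward; lengths in mm; the calibration is good to about 2 mm. A picture is of the moment at which its call begins. There is no depth.
- robot.job_done(): hands the job in, once; it reports no verdict.
The state is a dict: "time_s": time; "joint_positions": joint angles; "joint_vel": joint speeds; "tau": joint torques, N m; "ee_pos": TCP position; "tool_rot": TCP orientation; "wrist_force": force on the tool from outside, world axes, zero at the start; "torque": the same for the moment, N m; "opening": finger opening in mm.
Only numpy, scipy, OpenCV 4.12 (cv2) and the standard library are available. Lean on these libraries where they do the work, as an engineer would, in place of code of your own. Each camera call takes 0.05 s, during which the arm holds its last target.

TASK

Get the five bottle caps in the jig ready for their sealing liners: take the clamp bar by its grip, push the ragged row with the bar's straight edge square against the sprung rail until its springs are about half pressed in, some 6 N, then lower the bar into the nearest pair of opposite notches, gently press it down onto the deck and let go, so that all five caps stand upright in a straight row, held firmly between bar and rail. Feel for the rail and the notches: do not crush any cap, run the rail onto its hard stop or force the bar down onto the teeth, and leave the other things on the bench where they are.

Things in the scene. Friction and masses are not known exactly. Their poses are not given: they have to be found in the camera images.
- jig: cap jig fixed on the bench: aluminium deck plate 220 (its x) x 300 (its y) x 12 mm thick, a steel rack of notches along both sides, a sprung rail at the far side; origin at the centre of its underside, x points across the deck towards the sprung rail, z up
- jig_racks (a point): jig's axes, on the deck's top, midway between the racks. Racks at y = +125 and -125 mm, 18 mm wide, alike: ten teeth at x = -32, -24 .. +40 mm, 3 mm thick, 45 degree tips, tips 9 mm above the deck. Opposite notches 5 mm wide at x = -28, -20, -12, -4, 4, 12, 20, 28, 36 mm, floors 1 mm above the deck
- jig_rail_zone (a point): jig's axes, a fixed point of the deck's top (jig x 37, y 0 mm) where the sprung rail may stand: 206 mm long, 2-21 mm above the deck, face to -x. It is set to suit the work: face at rest 23 mm before to 23 mm beyond this point, found by feel. On two springs it gives to +x, 2 N at first and 0.6 N more per mm in all, and swivels 0.03 rad; hard stop at 12 mm; well clamped at 2-11 mm, best near 7 mm (6.2 N)
- bar_grip (a point): middle of the grip of the loose 0.35 kg clamp bar, 70 mm above its underside; x across, y along, z up. Bar 16 (x) x 222 (y) x 26 mm, alike either way round, standing on its 16 mm underside; black grip 16 (x) x 70 (y) mm from 26 to 92 mm up; end tongues 3.6 mm thick, to y = 136 mm each way, with 45 degree lower edges 1.5 mm above the underside. Seated, it stands on the deck
- cap1_mid (a point): loose black bottle cap 1 of 5 (cap 1 at the jig's +y end, cap 5 at its -y end, about 41 mm apart), 15 g, standing on the deck open side up: head 37.2 mm diameter for its lowest 13 mm, skirt 31 mm diameter above that, 33 mm high; the point is on its axis half-way up; z up
- cap2_mid (a point): loose black bottle cap 2 of 5 (cap 1 at the jig's +y end, cap 5 at its -y end, about 41 mm apart), 15 g, standing on the deck open side up: head 37.2 mm diameter for its lowest 13 mm, skirt 31 mm diameter above that, 33 mm high; the point is on its axis half-way up; z up
- cap3_mid (a point): loose black bottle cap 3 of 5 (cap 1 at the jig's +y end, cap 5 at its -y end, about 41 mm apart), 15 g, standing on the deck open side up: head 37.2 mm diameter for its lowest 13 mm, skirt 31 mm diameter above that, 33 mm high; the point is on its axis half-way up; z up
- cap4_mid (a point): loose black bottle cap 4 of 5 (cap 1 at the jig's +y end, cap 5 at its -y end, about 41 mm apart), 15 g, standing on the deck open side up: head 37.2 mm diameter for its lowest 13 mm, skirt 31 mm diameter above that, 33 mm high; the point is on its axis half-way up; z up
- cap5_mid (a point): loose black bottle cap 5 of 5 (cap 1 at the jig's +y end, cap 5 at its -y end, about 41 mm apart), 15 g, standing on the deck open side up: head 37.2 mm diameter for its lowest 13 mm, skirt 31 mm diameter above that, 33 mm high; the point is on its axis half-way up; z up
- screwdriver: bystander: screwdriver, 197 mm, lying on the bench left of the jig; origin at the middle of its underside
- tape_roll: bystander: roll of brown tape, 105 mm diameter, 48 mm high, lying on the bench; origin at the centre of its underside
- gauge_block: bystander: steel setting gauge 30x60x42 mm standing behind the jig on the right; origin at the centre of its underside
There are look-alikes about, which are no part of the job. Leave any red or turquoise look-alike of the part that bears cap3_mid alone.

How it is judged (in metres and radians):
On the way:
1. the held bar presses all five caps in one row against the sprung rail (contact force between the fingers and bar above 2 N and contact force between each of cap1, cap2, cap3, cap4, cap5 and bar above 0.4 N), for 0.2 s.
At the end, for the whole second after the job is handed in: Bar released, at rest and upright, down on the deck (2 mm) with its tongues in opposite notches, square to the jig (0.018 rad); every cap upright (0.12 rad), against the bar's straight face (in line within 1.6 mm), pressed with 0.6 to 1.8 N (springs 2 to 11 mm in); bystanders left alone (contact force between cap1 and bar between 0.6 and 1.8 N and contact force between cap2 and bar between 0.6 and 1.8 N and contact force between cap3 and bar between 0.6 and 1.8 N and contact force between cap4 and bar between 0.6 and 1.8 N and contact force between cap5 and bar between 0.6 and 1.8 N and ((x of cap1_mid in the frame of bar_grip between 0.025 and 0.0282 m and x of cap2_mid in the frame of bar_grip between 0.025 and 0.0282 m and x of cap3_mid in the frame of bar_grip between 0.025 and 0.0282 m and x of cap4_mid in the frame of bar_grip between 0.025 and 0.0282 m and x of cap5_mid in the frame of bar_grip between 0.025 and 0.0282 m) or (x of cap1_mid in the frame of bar_grip between -0.0282 and -0.025 m and x of cap2_mid in the frame of bar_grip between -0.0282 and -0.025 m and x of cap3_mid in the frame of bar_grip between -0.0282 and -0.025 m and x of cap4_mid in the frame of bar_grip between -0.0282 and -0.025 m and x of cap5_mid in the frame of bar_grip between -0.0282 and -0.025 m)) and angle between each of cap1_mid, cap2_mid, cap3_mid, cap4_mid, cap5_mid's own z axis and vertical below 0.12 rad and z of bar_grip in the frame of jig below 0.084 m and angle between the x axis of bar_grip and the x axis of jig, either way round below 0.018 rad and angle between bar_grip's own z axis and vertical below 0.06 rad and linear speed of bar below 0.01 m/s); the robot touches nothing.
It fails at once if a cap is squeezed by the bar with more than 8 N (contact force between any of cap1, cap2, cap3, cap4, cap5 and bar above 8 N).
It fails at once if a cap is tipped over or lifted out (angle between any of cap1_mid, cap2_mid, cap3_mid, cap4_mid, cap5_mid's own z axis and vertical above 0.7 rad).
It fails at once if the bar is forced onto the jig with more than 40 N (contact force between bar and jig above 40 N).
It fails at once if a bystander is moved by more than 20 mm (distance of any of screwdriver, tape_roll, gauge_block from where it was at the start of the episode above 0.02 m).
It also fails if it takes over 48 s, if anything falls off the work surface, if the arm or the gripper's body presses on something with over 40 N, if the wrist force passes 120 N, or if a joint passes its speed limit or range.

## Working session

There is one attempt and no reset: what is moved stays moved. The work goes in short steps, Python scripts to look and compute and a shell command to move; the robot and the scene stay as the last step left them, time stands still between calls to the robot, and variables do not carry over. Pictures are saved under pics/ and viewed, and the job is handed in when it is done.

```bash
mkdir -p pics; cat > h.py <<'E'
import numpy as np, cv2
from bench import robot
def snap(n,fn=None):
    s=robot.snapshot(n)
    if fn: cv2.imwrite('pics/'+fn,s['frame'])
    return s
def cast(s,px,z):
    K=np.array(s['intrinsics']);R=cv2.Rodrigues(np.array(s['rvec'],float))[0];t=np.array(s['tvec'],float).ravel()
    o=-R.T@t
    d=R.T@np.linalg.inv(K)@np.array([px[0],px[1],1.])
    return o+d*(z-o[2])/d[2]
def proj(s,P):
    return cv2.projectPoints(np.array(P,float).reshape(-1,3),np.array(s['rvec'],float),np.array(s['tvec'],float),np.array(s['intrinsics'],float),None)[0].reshape(-1,2)
E
python3 - <<'E'
from h import *
import pickle
o=robot.observe()
for k,v in o.items(): print(k,np.round(v,3))
d={}
for n in('top','side'):
    s=snap(n,n+'0.png'); d[n]=s
    R=cv2.Rodrigues(np.array(s['rvec'],float))[0]
    print(n,np.round(-R.T@np.array(s['tvec']).ravel()),np.round(R,2).tolist(),s['intrinsics'])
pickle.dump(d,open('s0.pkl','wb'))
E
```

```text
time_s 0.0
joint_positions [-1.486  0.207  1.543  0.     1.394 -0.15 ]
joint_vel [-0.     0.     0.001  0.002 -0.     0.002]
tau [-1.0000e-03 -3.8304e+01 -2.9159e+01 -0.0000e+00  1.0000e-02 -0.0000e+00]
ee_pos [ 133.712 -558.497  249.127]
tool_rot [-3.118 -0.368 -0.   ]
wrist_force [-0.691 -0.74  -0.21 ]
torque [0.028 0.004 0.045]
opening 85.229
top [ 386.   22. 1613.] [[0.03, -1.0, 0.02], [-0.99, -0.03, -0.13], [0.13, -0.01, -0.99]] [[501.62436319   0.         287.15250719]
 [  0.         501.62436319 208.6109515 ]
 [  0.           0.           1.        ]]
side [   77. -1099.   541.] [[0.91, -0.4, 0.03], [-0.12, -0.33, -0.94], [0.39, 0.85, -0.35]] [[499.79367488   0.         287.21536298]
 [  0.         499.79367488 204.91291356]
 [  0.           0.           1.        ]]
```

View pics/top0.png

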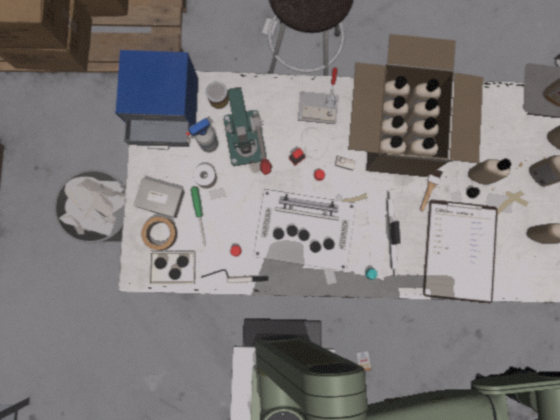

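View pics/side0.png

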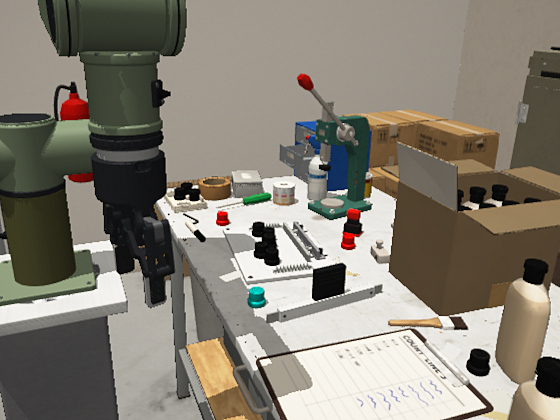

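Top view: the jig is around (305,230), with a ragged row of five black caps at about (278..329, 230..246) and the sprung rail above them near (308,205). The clamp bar stands right of the jig at (392,232), about square to the jig's length. I'll zoom in next.

```bash
python3 - <<'E'
import cv2
a=cv2.imread('pics/top0.png')[175:285,240:410]; cv2.imwrite('pics/top0z.png',cv2.resize(a,None,fx=4.7,fy=4.7,interpolation=cv2.INTER_CUBIC))
a=cv2.imread('pics/side0.png')[205:325,210:390]; cv2.imwrite('pics/side0z.png',cv2.resize(a,None,fx=4.4,fy=4.4,interpolation=cv2.INTER_CUBIC))
E
```

```text
(no output)
```

View pics/top0z.png

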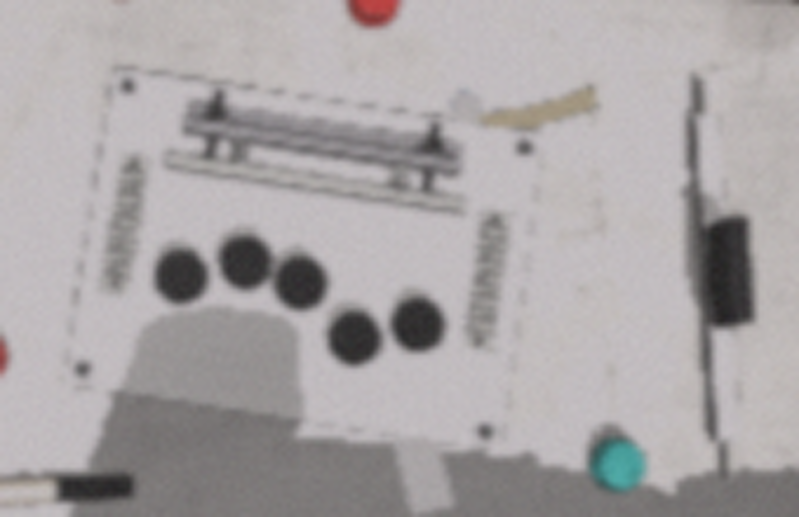

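View pics/side0z.png

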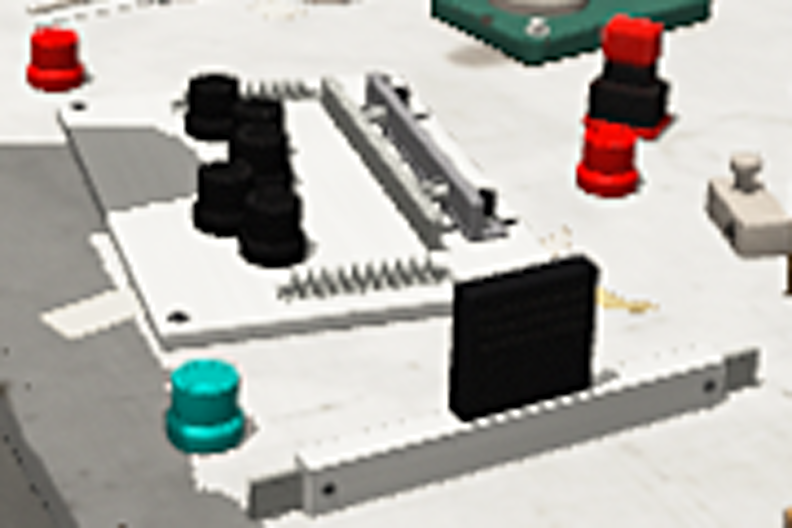

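```bash
cat > m0.py <<'E'
from h import *
import pickle
d=pickle.load(open('s0.pkl','rb')); s=d['top']; S=d['side']
tz=lambda u,v:((u+.5)/4.7-.5+240,(v+.5)/4.7-.5+175)
sz=lambda u,v:((u+.5)/4.4-.5+210,(v+.5)/4.4-.5+205)
P=[cast(s,tz(*p),12) for p in [(127,86),(525,147),(83,369),(485,432)]]
for p in P: print(np.round(p,1))
c=np.mean(P,0); x=(P[0]+P[1]-P[2]-P[3]); y=(P[0]+P[2]-P[1]-P[3])
print('jig',c, np.arctan2(x[1],x[0]), np.arctan2(-y[0],y[1]))
# grip blob in top at z=92, side
g=cv2.cvtColor(s['frame'],cv2.COLOR_BGR2GRAY)
def blob(m,x0,y0,x1,y1):
    mm=np.zeros_like(m);mm[y0:y1,x0:x1]=m[y0:y1,x0:x1]
    cs=cv2.findContours(mm.astype(np.uint8),cv2.RETR_EXTERNAL,cv2.CHAIN_APPROX_NONE)[0]
    return sorted(cs,key=cv2.contourArea)[::-1]
for c_ in blob(g<70,384,215,408,250)[:1]:
    r=cv2.minAreaRect(c_);print('grip',r,[np.round(cast(s,p,92),1) for p in cv2.boxPoints(r)],cast(s,r[0],92))
for c_ in blob(g<70,265,215,340,260)[:5]:
    M=cv2.moments(c_);p=(M['m10']/M['m00'],M['m01']/M['m00']);print('cap',np.round(p,1),cv2.contourArea(c_),np.round(cast(s,p,12+33),1))
for p in [(697,75),(723,475)]: print('tongue top',np.round(cast(s,tz(*p),20),1))
print('rail',[np.round(cast(s,tz(*p),33),1) for p in [(165,160),(463,209)]])
# side: bar bottom line & grip top corners
for n,p,z in [('bar body bottom near corner',(318,512),0),('bar tongue near end low',(258,517),3),('tongue far low',(755,385),3),('grip top nearL',(453,287),92),('grip top nearR',(583,262),92),('grip top farR',(598,264),92)]:
    print(n,np.round(cast(S,sz(*p),z),1))
E
python3 m0.py
```

```text
[637.9  69.5  12. ]
[ 604.1 -204.9   12. ]
[443.3  92.7  12. ]
[ 408.9 -180.3   12. ]
jig [523.5638478  -55.76547026  12.        ] -0.12183268959653422 -0.12387875040198325
grip ((393.88818359375, 232.54702758789062), (21.16823387145996, 8.743401527404785), 85.60128784179688) [array([ 546.1, -308.8,   92. ]), array([ 549. , -335.5,   92. ]), array([ 484.6, -340.6,   92. ]), array([ 481.7, -314. ,   92. ])] [ 515.25008669 -324.71002647   92.        ]
cap [314.8 246.4] 59.0 [468.3 -87.8  45. ]
cap [278.  233.4] 57.5 [505.7  28.4  45. ]
cap [328.4 243.7] 57.5 [ 478.1 -129.9   45. ]
cap [291.8 230.4] 57.0 [516.4 -14.3  45. ]
cap [303.4 234.7] 56.5 [503.8 -51.   45. ]
tongue top [ 656.6 -321.4   20. ]
tongue top [ 384.8 -340.    20. ]
rail [array([584.8,  41.5,  33. ]), array([ 557.7, -160.6,   33. ])]
bar body bottom near corner [ 413.2 -349.4    0. ]
bar tongue near end low [ 385.7 -347.6    3. ]
tongue far low [ 651.5 -330.9    3. ]
grip top nearL [ 479.7 -338.5   92. ]
grip top nearR [ 545.3 -337.8   92. ]
grip top farR [ 550.6 -341.9   92. ]
```

Jig: centre about (523.5, -55.8), x axis at -0.123 rad. Bar: centre about (518, -331), long axis at about +0.067 rad. I'll approach above the bar and turn the jaws by -0.167 rad.

```bash
python3 -m creep '[{"linear":[38,23,-10],"angular":[0,0,-0.017]},{"linear":[38,23,-10],"angular":[0,0,-0.017]},{"linear":[38,23,-10],"angular":[0,0,-0.017]},{"linear":[38,23,-10],"angular":[0,0,-0.017]},{"linear":[38,23,-10],"angular":[0,0,-0.017]},{"linear":[38,23,-10],"angular":[0,0,-0.017]},{"linear":[38,23,-10],"angular":[0,0,-0.017]},{"linear":[38,23,-10],"angular":[0,0,-0.017]},{"linear":[38,23,-10],"angular":[0,0,-0.017]},{"linear":[38,23,-10],"angular":[0,0,-0.017]}]' 85 80
```

```text
time_s: 1.1
ee_pos: [519.2, -320.7, 142.8]
tool_rot: [-3.139, -0.07, 0.007]
wrist_force: [0.4, -0.3, -0.6]
opening: 85.1
```

```bash
python3 -m creep '[{"linear":[-1,-5,-10],"angular":[0,0,0.011]},{"linear":[0,-5,-20],"angular":[0,0,0.011]},{"linear":[0,0,-20],"angular":[0,0,0]},{"linear":[0,0,-20],"angular":[0,0,0]},{"linear":[0,0,-6],"angular":[0,0,0]},{"linear":[0,0,0],"angular":[0,0,0]}]'; python3 - <<'E'
from h import *
for n in('top','side'): snap(n,n+'1.png')
a=cv2.imread('pics/top1.png')[175:285,300:440]; a=cv2.resize(a,(400,314),interpolation=cv2.INTER_CUBIC)
b=cv2.imread('pics/side1.png')[200:350,230:400]; b=cv2.resize(b,(399,352),interpolation=cv2.INTER_CUBIC)
c=np.zeros((352,799,3),np.uint8);c[:314,:400]=a;c[:,400:]=b;cv2.imwrite('pics/c1.png',c)
E
```

```text
time_s: 1.7
ee_pos: [519.6, -325.3, 59.4]
tool_rot: [-3.132, -0.123, 0.015]
wrist_force: [-0.2, -0.3, 0.6]
opening: 84.9
```

View pics/c1.png

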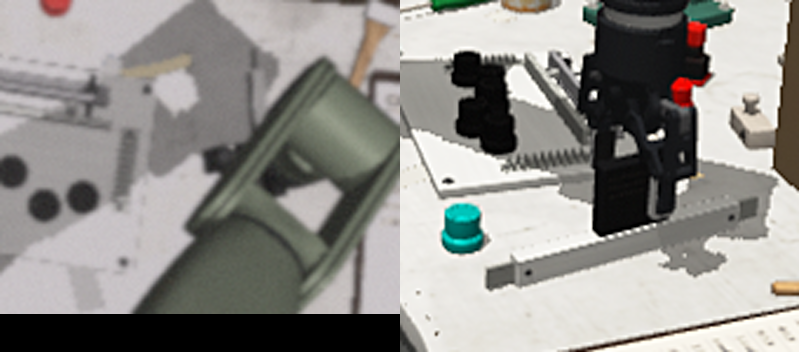

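The side view shows the fingers straddling the black grip, with the bar undisturbed. I'll centre the jaws and close.

```bash
python3 -m creep '[{"linear":[-1,-6,2],"angular":[0,0,-0.01]},{"linear":[0,0,0],"angular":[0,0,0]}]'; python3 -m creep '[{"linear":[0,0,0],"angular":[0,0,0]},{"linear":[0,0,0],"angular":[0,0,0]},{"linear":[0,0,0],"angular":[0,0,0]},{"linear":[0,0,0],"angular":[0,0,0]},{"linear":[0,0,0],"angular":[0,0,0]},{"linear":[0,0,0],"angular":[0,0,0]},{"linear":[0,0,0],"angular":[0,0,0]},{"linear":[0,0,0],"angular":[0,0,0]}]' 0 80
```

```text
time_s: 2.0
ee_pos: [520.3, -333.6, 65.3]
tool_rot: [-3.137, -0.106, 0.008]
wrist_force: [0.3, 0.3, -0.5]
opening: 84.8
time_s: 2.8
ee_pos: [521.7, -335.0, 68.4]
tool_rot: [3.139, 0.106, -0.002]
wrist_force: [0.5, -1.5, 0.8]
opening: 15.2
```

Gripped at 15.2 mm. Next I'll lift, turn the bar by +1.38 rad and carry it to behind the row, on the jig's -x side.

```bash
python3 -m creep '[{"linear":[0,0,20],"angular":[0,0,0]},{"linear":[0,0,20],"angular":[0,0,0]},{"linear":[0,0,20],"angular":[0,0,0]}]';  python3 -m creep '[{"linear":[-7,24,0],"angular":[0,0,0.115]},{"linear":[-7,24,0],"angular":[0,0,0.115]},{"linear":[-7,24,0],"angular":[0,0,0.115]},{"linear":[-7,24,0],"angular":[0,0,0.115]},{"linear":[-7,24,0],"angular":[0,0,0.115]},{"linear":[-7,24,0],"angular":[0,0,0.115]},{"linear":[-7,24,0],"angular":[0,0,0.115]},{"linear":[-7,24,0],"angular":[0,0,0.115]},{"linear":[-7,24,0],"angular":[0,0,0.115]},{"linear":[-7,24,0],"angular":[0,0,0.115]},{"linear":[-7,24,0],"angular":[0,0,0.115]},{"linear":[-7,24,0],"angular":[0,0,0.115]}]'; python3 - <<'E'
from h import *
o=robot.observe();print(o)
for n in('top','side'): snap(n,n+'2.png')
a=cv2.imread('pics/top2.png')[165:275,230:370]; a=cv2.resize(a,(400,314),interpolation=cv2.INTER_CUBIC)
b=cv2.imread('pics/side2.png')[150:300,180:350]; b=cv2.resize(b,(399,352),interpolation=cv2.INTER_CUBIC)
c=np.zeros((352,799,3),np.uint8);c[:314,:400]=a;c[:,400:]=b;cv2.imwrite('pics/c2.png',c)
E
```

```text
time_s: 3.1
ee_pos: [516.7, -330.6, 122.0]
tool_rot: [-3.129, -0.106, 0.021]
wrist_force: [-0.4, 0.1, -3.8]
opening: 15.1
time_s: 4.3
ee_pos: [421.9, -32.1, 115.2]
tool_rot: [-2.291, -2.131, 0.037]
wrist_force: [0.5, -0.5, -3.8]
opening: 15.0
{'time_s': 4.3, 'joint_positions': array([-0.27118972,  0.06745711,  2.00973993, -0.01559925,  1.08757824,
       -0.19117441]), 'joint_vel': array([ 0.5258967 , -0.21032835,  0.24454333, -0.01294979, -0.02985064,
       -0.65761197]), 'tau': array([ -2.48934813, -27.59583056, -25.35458922,  -0.15220081,
         0.21879941,   0.53704837]), 'ee_pos': array([421.88018788, -32.08742146, 115.16047702]), 'tool_rot': array([-2.29129896, -2.1306942 ,  0.03735137]), 'wrist_force': array([ 0.46228179, -0.50159399, -3.84236065]), 'torque': array([ 0.02538478, -0.08576868, -0.00336243]), 'opening': 14.953007845664937}
```

View pics/c2.png

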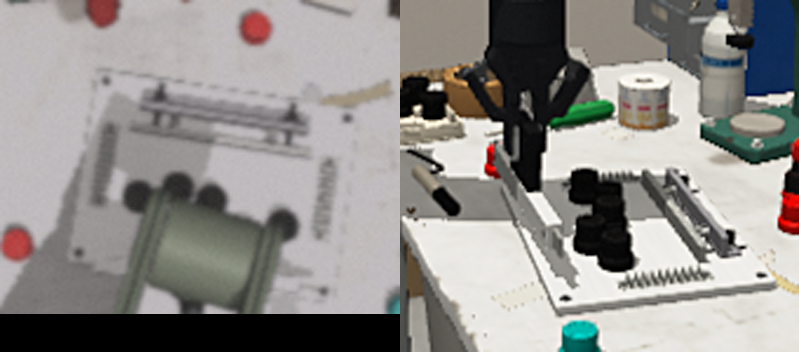

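```bash
cat > st.py <<'E'
from h import *
o=robot.observe()
R=cv2.Rodrigues(np.array(o['tool_rot'],float))[0]
a=-0.123; ex=np.array([np.cos(a),np.sin(a)]); ey=np.array([-ex[1],ex[0]])
p=np.array(o['ee_pos']); d=p[:2]-[523.5,-55.8]; f=np.array(o['wrist_force']); m=np.array(o['torque'])
print('t %.2f jig x %.1f y %.1f z %.1f  yawerr %.4f'%(o['time_s'],d@ex,d@ey,p[2],np.arctan2(R[1,0],R[0,0])-(a+np.pi/2)))
z=R[:,2]; c=np.cross(z,[0,0,-1]); print('tilt fix rot',np.round(c,4), 'F jig %.1f %.1f z %.1f'%(f[:2]@ex,f[:2]@ey,f[2]),'M jig',np.round([m[:2]@ex,m[:2]@ey,m[2]],2),'open %.1f'%o['opening'], 'qd',np.round(o['joint_vel'],2))
E
python3 -m creep '[{"linear":[0,0,0],"angular":[0,0,0]},{"linear":[0,0,0],"angular":[0,0,0]}]' >/dev/null; python3 st.py
```

```text
t 4.60 jig x -106.4 y 12.8 z 113.7  yawerr 0.0501
tilt fix rot [ 0.0054 -0.0303  0.    ] F jig -0.3 -0.1 z -3.3 M jig [ 0.01 -0.03 -0.  ] open 15.0 qd [-0.    0.   -0.01 -0.01 -0.01  0.  ]
```

```bash
python3 -m creep '[{"linear":[9,-7.6,0],"angular":[0.003,-0.015,-0.025]},{"linear":[9,-7.6,0],"angular":[0.003,-0.015,-0.025]},{"linear":[0,0,0],"angular":[0,0,0]},{"linear":[0,0,0],"angular":[0,0,0]}]' >/dev/null; python3 st.py
```

```text
t 5.00 jig x -83.4 y -3.8 z 113.7  yawerr -0.0094
tilt fix rot [-0.001   0.0032  0.    ] F jig -0.7 0.1 z -3.2 M jig [ 0.03 -0.    0.06] open 15.0 qd [-0.02  0.01 -0.02 -0.   -0.01  0.  ]
```

```bash
python3 -m creep '[{"linear":[-1,2,-10],"angular":[0,0,0.004]},{"linear":[-1,2,-9],"angular":[0,0,0.005]},{"linear":[0,0,-3],"angular":[0,0,0]},{"linear":[0,0,0],"angular":[0,0,0]}]' >/dev/null; python3 st.py
python3 - <<'E'
from h import *
import pickle
d={n:snap(n,n+'3.png') for n in('top','side')}
pickle.dump(d,open('s3.pkl','wb'))
b=cv2.imread('pics/side3.png')[200:300,210:340]; b=cv2.resize(b,(780,600),interpolation=cv2.INTER_CUBIC)
cv2.imwrite('pics/c3.png',b)
E
```

```text
t 5.40 jig x -86.8 y 0.0 z 89.2  yawerr -0.0007
tilt fix rot [-0.0018  0.0015  0.    ] F jig -0.1 -0.0 z -2.9 M jig [-0.   -0.01 -0.01] open 15.2 qd [ 0.    0.01  0.01  0.   -0.   -0.  ]
```

View pics/c3.png

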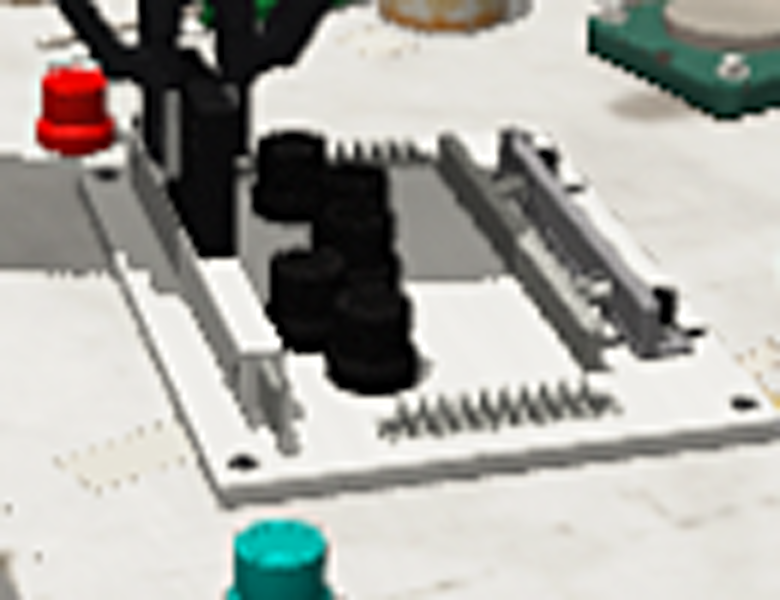

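The bar hovers parallel behind the row, with the near rack at (380-615, 385-440) in the zoom. I'll compare predicted tooth and tongue pixels with the picture.

```bash
python3 - <<'E'
from h import *
import pickle
S=pickle.load(open('s3.pkl','rb'))['side']
a=-0.123; ex=np.array([np.cos(a),np.sin(a)]); ey=np.array([-ex[1],ex[0]])
J=lambda x,y,z:[*(np.array([523.5,-55.8])+x*ex+y*ey),z]
F=S['frame'][200:300,210:340]; k=8
im=cv2.resize(F,None,fx=k,fy=k,interpolation=cv2.INTER_NEAREST)
def dr(P,c):
    for p in proj(S,P):
        q=((p-[210,200]+.5)*k); cv2.circle(im,(int(q[0]),int(q[1])),2,c,-1)
X=[-32+8*i for i in range(10)]
dr([J(x,-134,21) for x in X],(0,0,255)); dr([J(x,-116,21) for x in X],(0,255,0))
dr([J(x,116,21) for x in X],(255,255,0));dr([J(x,134,21) for x in X],(255,0,255))
dr([J(sx*110,sy*150,12) for sx in(-1,1) for sy in(-1,1)],(0,128,255))
# bar
zb=89.2-68.4
for xx in(-8,8): dr([J(-86.8+xx,-111,zb+h) for h in(0,26)],(255,0,0))
dr([J(-86.8,-136,zb+h) for h in(1.5,26)],(0,0,255))
dr([J(47,y,12+h) for y in(-103,103) for h in (2,21)],(0,255,255))
cv2.imwrite('pics/c4.png',im[80:640,120:])
cv2.imwrite('pics/c4.png',cv2.copyMakeBorder(im[130:560,150:950],0,0,0,0,0))
E
```

```text
(no output)
```

View pics/c4.png

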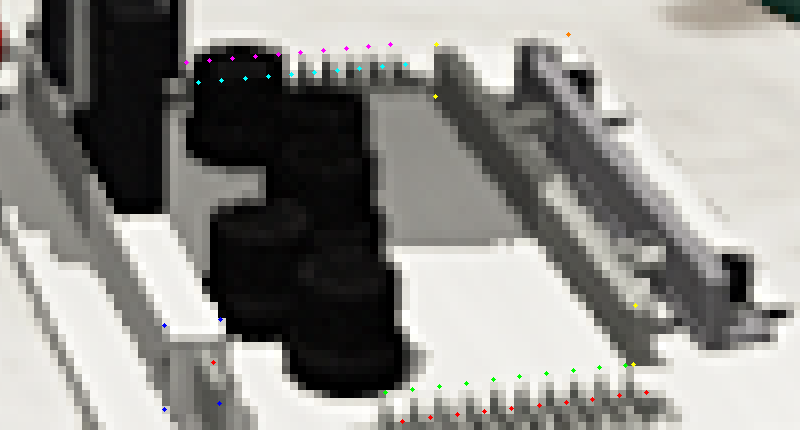

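```bash
python3 - <<'E'
from h import *
import pickle
S=pickle.load(open('s3.pkl','rb'))['side']
F=S['frame'][250:280,245:320]
im=cv2.resize(F,None,fx=10.6,fy=10.6,interpolation=cv2.INTER_CUBIC)
for i in range(0,75,5): cv2.putText(im,str(245+i),(int(i*10.6),10),0,.35,(0,0,255),1); cv2.line(im,(int((i+.5)*10.6),12),(int((i+.5)*10.6),16),(0,0,255),1)
for i in range(0,30,5): cv2.putText(im,str(250+i),(0,int((i+.5)*10.6)+4),0,.35,(0,0,255),1)
a=-0.123; ex=np.array([np.cos(a),np.sin(a)]); ey=np.array([-ex[1],ex[0]])
J=lambda x,y,z:[*(np.array([523.5,-55.8])+x*ex+y*ey),z]
zb=89.2-68.4
print('teeth-134',np.round(proj(S,[J(-32+8*i,-134,21) for i in range(10)]),1).tolist())
print('teeth-116',np.round(proj(S,[J(-32+8*i,-116,21) for i in range(10)]),1).tolist())
print('bar',np.round(proj(S,[J(-86.8+xx,-111,zb+h) for xx in(-8,8) for h in(0,26)]),1).tolist())
print('tongue',np.round(proj(S,[J(-86.8,-136,zb+h) for h in(3,26)]),1).tolist())
cv2.imwrite('pics/c5.png',im)
F=S['frame'][245:285,240:270]
im2=cv2.resize(F,None,fx=14,fy=14,interpolation=cv2.INTER_CUBIC); 
for i in range(0,30,5): cv2.putText(im2,str(240+i),(int(i*14),10),0,.35,(0,0,255),1)
for i in range(0,40,5): cv2.putText(im2,str(245+i),(0,int((i+.5)*14)+4),0,.35,(0,0,255),1)
cv2.imwrite('pics/c6.png',im2)
E
```

```text
teeth-134 [[278.6, 268.4], [282.0, 268.0], [285.4, 267.6], [288.8, 267.2], [292.2, 266.8], [295.6, 266.4], [299.0, 266.0], [302.4, 265.6], [305.7, 265.2], [309.0, 264.9]]
teeth-116 [[276.4, 264.8], [279.8, 264.4], [283.2, 264.0], [286.5, 263.6], [289.9, 263.2], [293.2, 262.9], [296.6, 262.5], [299.9, 262.1], [303.2, 261.7], [306.5, 261.4]]
bar [[248.8, 266.9], [248.8, 256.4], [255.7, 266.1], [255.8, 255.7]]
tongue [[254.8, 270.4], [254.9, 261.0]]
```

View pics/c5.png

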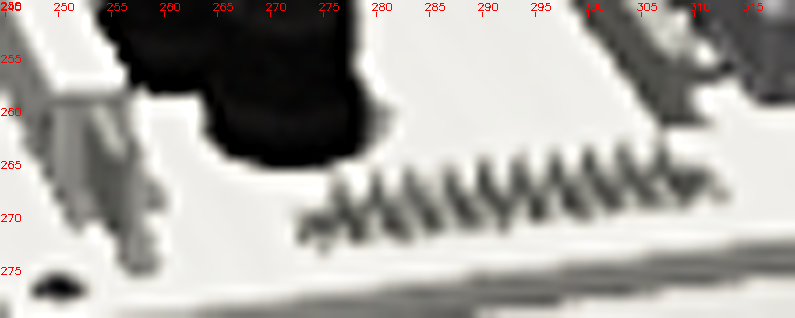

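View pics/c6.png

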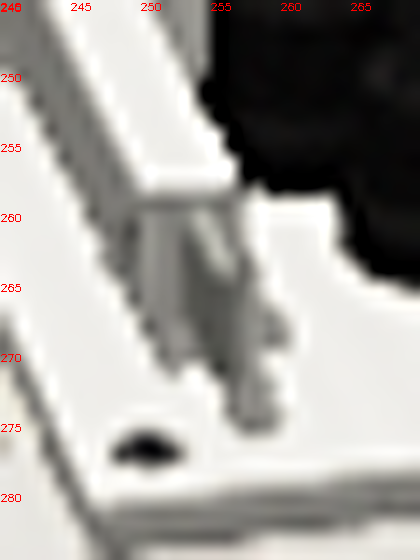

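Teeth predictions agree with the image to within about 0.3 px, and the bar to about 0.5 px. So the jig frame is good to about 1 mm. Now I'll push the row, with the underside about 10 mm above the deck so the tongues clear the tips.

```bash
python3 -m creep '[{"linear":[2,-0.2,1],"angular":[0,0,0]},{"linear":[5,-0.6,0],"angular":[0,0,0]},{"linear":[5,-0.6,0],"angular":[0,0,0]},{"linear":[5,-0.6,0],"angular":[0,0,0]},{"linear":[5,-0.6,0],"angular":[0,0,0]},{"linear":[5,-0.6,0],"angular":[0,0,0]},{"linear":[0,0,0],"angular":[0,0,0]}]' >/dev/null; python3 st.py
```

```text
t 6.20 jig x -54.7 y -0.0 z 92.3  yawerr -0.0003
tilt fix rot [-0.0003  0.0065  0.    ] F jig -0.7 -0.5 z -2.7 M jig [-0.01 -0.    0.  ] open 15.2 qd [ 0.    0.    0.   -0.    0.01  0.  ]
```

```bash
python3 -m creep '[{"linear":[4,-0.5,-0.8],"angular":[0,0.003,0]},{"linear":[4,-0.5,-0.8],"angular":[0,0.003,0]},{"linear":[4,-0.5,-0.3],"angular":[0,0,0]},{"linear":[4,-0.5,-0.2],"angular":[0,0,0]},{"linear":[4,-0.5,-0.2],"angular":[0,0,0]},{"linear":[4,-0.5,-0.2],"angular":[0,0,0]},{"linear":[0,0,0],"angular":[0,0,0]}]' >/dev/null; python3 st.py
```

```text
t 6.90 jig x -29.0 y 0.0 z 89.0  yawerr -0.0003
tilt fix rot [-0.0007 -0.0017 -0.    ] F jig -0.5 -0.1 z -3.2 M jig [-0.02  0.02 -0.03] open 15.2 qd [ 0.   -0.    0.   -0.    0.01 -0.  ]
```

```bash
python3 -m creep '[{"linear":[3,-0.4,0.7],"angular":[0,0,0]},{"linear":[3,-0.4,0.3],"angular":[0,0,0]},{"linear":[3,-0.4,0],"angular":[0,0,0]},{"linear":[3,-0.4,0],"angular":[0,0,0]},{"linear":[3,-0.4,0],"angular":[0,0,0]},{"linear":[0,0,0],"angular":[0,0,0]}]' >/dev/null; python3 st.py;  python3 - <<'E'
from h import *
for n in('top','side'): snap(n,n+'4.png')
a=cv2.imread('pics/top4.png')[175:275,240:370]; a=cv2.resize(a,(400,308),interpolation=cv2.INTER_CUBIC)
b=cv2.imread('pics/side4.png')[200:290,210:340]; b=cv2.resize(b,(800,554),interpolation=cv2.INTER_CUBIC)
cv2.imwrite('pics/c7.png',b);cv2.imwrite('pics/c7t.png',a)
E
```

```text
t 7.50 jig x -12.7 y -0.1 z 90.0  yawerr -0.0003
tilt fix rot [-0.0008 -0.002  -0.    ] F jig -0.0 -0.1 z -3.5 M jig [-0.    0.02 -0.01] open 14.9 qd [ 0.   -0.    0.   -0.    0.01 -0.  ]
```

View pics/c7.png

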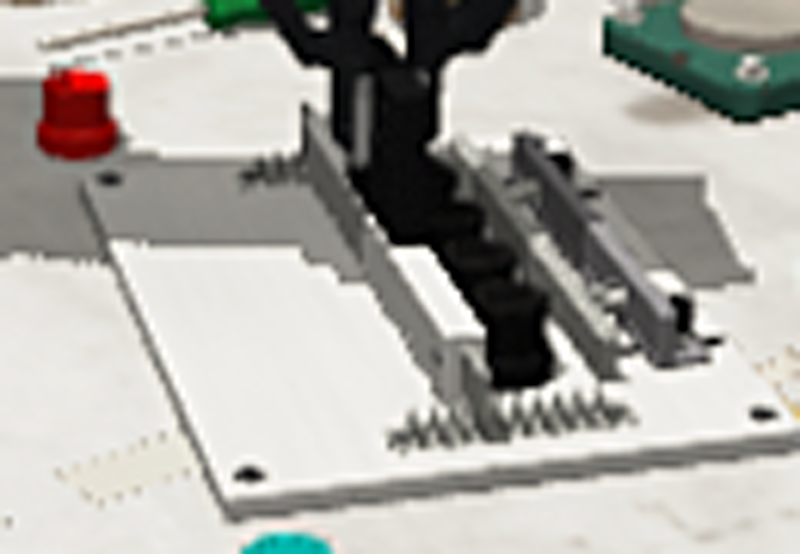

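The row is straight and the caps stand upright, with a gap of roughly 10 mm to the rail. Next I'll take 2 mm steps, watching the force.

```bash
for i in 1; do python3 -m creep '[{"linear":[2,-0.25,0],"angular":[0,0,0]},{"linear":[2,-0.25,0],"angular":[0,0,0]},{"linear":[2,-0.25,0],"angular":[0,0,0]},{"linear":[0,0,0],"angular":[0,0,0]}]' >/dev/null; python3 st.py; python3 -m creep '[{"linear":[1.5,-0.2,0],"angular":[0,0,0]},{"linear":[0,0,0],"angular":[0,0,0]}]' >/dev/null; python3 st.py; python3 -m creep '[{"linear":[1.5,-0.2,0],"angular":[0,0,0]},{"linear":[0,0,0],"angular":[0,0,0]}]' >/dev/null; python3 st.py; done
```

```text
t 8.00 jig x -7.2 y 0.0 z 89.8  yawerr -0.0003
tilt fix rot [-0.0011 -0.0035 -0.    ] F jig -0.2 -0.3 z -3.3 M jig [ 0.    0.02 -0.01] open 15.2 qd [-0. -0.  0.  0.  0. -0.]
t 8.20 jig x -5.5 y -0.0 z 89.7  yawerr -0.0003
tilt fix rot [-0.0011 -0.0035 -0.    ] F jig -0.2 -0.2 z -3.4 M jig [ 0.03 -0.04 -0.03] open 15.0 qd [ 0. -0.  0.  0.  0. -0.]
t 8.40 jig x -3.9 y -0.0 z 89.7  yawerr -0.0002
tilt fix rot [-0.0012 -0.0036 -0.    ] F jig 0.2 -0.2 z -3.7 M jig [ 0.02 -0.05 -0.01] open 14.9 qd [-0.   -0.    0.    0.    0.01 -0.  ]
```

```bash
for i in 1; do python3 -m creep '[{"linear":[1.5,-0.2,0],"angular":[0,0,0]},{"linear":[0,0,0],"angular":[0,0,0]}]' >/dev/null; python3 st.py;  python3 -m creep '[{"linear":[1.5,-0.2,0],"angular":[0,0,0]},{"linear":[0,0,0],"angular":[0,0,0]}]' >/dev/null; python3 st.py; python3 -m creep '[{"linear":[1.5,-0.2,0],"angular":[0,0,0]},{"linear":[0,0,0],"angular":[0,0,0]}]' >/dev/null; python3 st.py; done
```

```text
t 8.60 jig x -2.3 y -0.0 z 89.7  yawerr -0.0003
tilt fix rot [-0.0012 -0.0036 -0.    ] F jig -0.5 0.3 z -3.4 M jig [ 0.02  0.05 -0.01] open 15.2 qd [-0.   -0.    0.    0.    0.01  0.  ]
t 8.80 jig x -0.7 y -0.1 z 89.7  yawerr -0.0003
tilt fix rot [-0.0011 -0.0036 -0.    ] F jig -0.3 -0.3 z -4.3 M jig [ 0.02 -0.    0.04] open 14.8 qd [ 0.   -0.    0.   -0.    0.    0.01]
t 9.00 jig x -0.2 y 0.0 z 89.4  yawerr -0.0002
tilt fix rot [-0.0017 -0.0064 -0.    ] F jig -0.3 -0.4 z -3.3 M jig [ 0.01  0.03 -0.  ] open 14.9 qd [ 0.   -0.    0.    0.   -0.01 -0.  ]
```

```bash
for i in 1; do python3 -m creep '[{"linear":[1.5,-0.2,0],"angular":[0,0,0]},{"linear":[0,0,0],"angular":[0,0,0]}]' >/dev/null; python3 st.py;  python3 -m creep '[{"linear":[1.5,-0.2,0],"angular":[0,0,0]},{"linear":[0,0,0],"angular":[0,0,0]}]' >/dev/null; python3 st.py; done; python3 - <<'E'
from h import *
snap('side','side5.png')
b=cv2.imread('pics/side5.png')[200:290,210:340]; b=cv2.resize(b,(800,554),interpolation=cv2.INTER_CUBIC)
cv2.imwrite('pics/c8.png',b)
E
```

```text
t 9.20 jig x 0.2 y 0.1 z 88.9  yawerr -0.0000
tilt fix rot [-0.0023 -0.0095 -0.    ] F jig -1.0 0.1 z -2.8 M jig [0.02 0.37 0.01] open 15.3 qd [-0.    0.    0.01 -0.    0.01 -0.  ]
t 9.40 jig x 0.8 y 0.2 z 88.5  yawerr -0.0000
tilt fix rot [-0.0028 -0.0118 -0.    ] F jig -2.1 -0.3 z -2.8 M jig [-0.02  0.4  -0.05] open 15.0 qd [-0.   -0.    0.01 -0.    0.    0.  ]
```

View pics/c8.png

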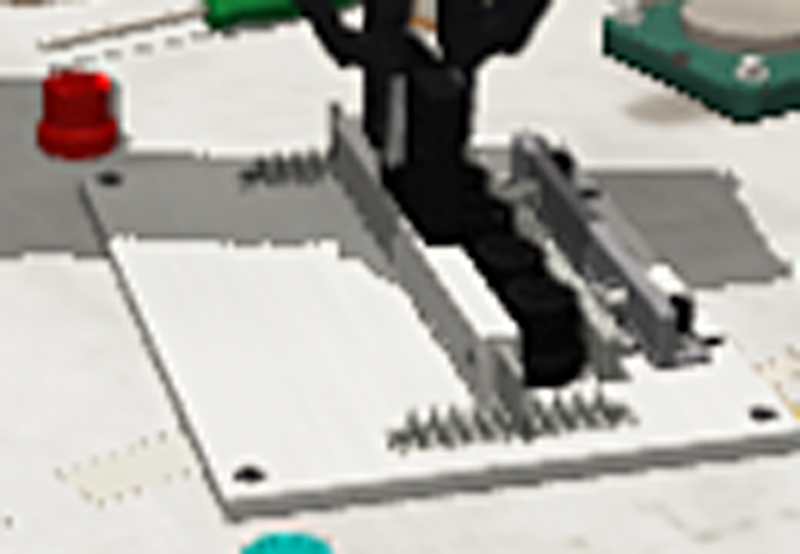

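The rail has been met at bar x ≈ 0, at about 2 N. I'll fix tilt and height and press on in small steps.

```bash
for i in 1; do python3 -m creep '[{"linear":[1,-0.1,0.8],"angular":[-0.002,-0.008,0]},{"linear":[0.5,-0.1,0.8],"angular":[-0.001,-0.006,0]},{"linear":[0,0,0],"angular":[0,0,0]}]' >/dev/null; python3 st.py;  python3 -m creep '[{"linear":[1.5,-0.2,0.3],"angular":[0,-0.004,0]},{"linear":[0.5,0,0],"angular":[0,-0.003,0]},{"linear":[0,0,0],"angular":[0,0,0]}]' >/dev/null; python3 st.py; done
```

```text
t 9.75 jig x 0.6 y 0.5 z 89.0  yawerr 0.0002
tilt fix rot [-0.0005 -0.0007 -0.    ] F jig -2.7 1.1 z -4.2 M jig [-0.03  0.56  0.06] open 15.0 qd [ 0.    0.    0.01 -0.    0.    0.  ]
t 10.05 jig x 1.4 y 0.7 z 88.7  yawerr 0.0003
tilt fix rot [-0.0012  0.0038  0.    ] F jig -3.1 0.4 z -3.9 M jig [0.02 0.66 0.02] open 15.0 qd [-0.  0.  0. -0.  0.  0.]
```

```bash
for i in 1; do python3 -m creep '[{"linear":[1.5,-0.5,1.2],"angular":[0,0,0]},{"linear":[1.5,-0.4,0.8],"angular":[0,-0.002,0]},{"linear":[0.3,0,0],"angular":[0,0,0]}]' >/dev/null; python3 st.py;  python3 -m creep '[{"linear":[1.5,-0.3,0.6],"angular":[0,-0.002,0]},{"linear":[1,-0.2,0.3],"angular":[0,-0.002,0]},{"linear":[0.3,0,0],"angular":[0,0,0]}]' >/dev/null; python3 st.py; done
```

```text
t 10.35 jig x 3.5 y 0.3 z 90.1  yawerr 0.0003
tilt fix rot [-0.002   0.0024  0.    ] F jig -4.6 0.3 z -4.2 M jig [-0.02  0.97 -0.07] open 14.9 qd [ 0.    0.01 -0.   -0.    0.01  0.  ]
t 10.65 jig x 4.8 y 0.3 z 90.2  yawerr 0.0005
tilt fix rot [-0.0029  0.0022  0.    ] F jig -5.5 -0.3 z -4.0 M jig [-0.    1.08  0.01] open 14.9 qd [ 0.    0.01 -0.01 -0.    0.01  0.  ]
```

```bash
python3 -m creep '[{"linear":[-0.7,0,0],"angular":[-0.002,0.002,0]},{"linear":[-0.2,0,0],"angular":[0,0,0]},{"linear":[0,0,0],"angular":[0,0,0]}]' >/dev/null; python3 st.py; python3 - <<'E'
from h import *
S=snap('side','side6.png')
a=-0.123; ex=np.array([np.cos(a),np.sin(a)]); ey=np.array([-ex[1],ex[0]])
J=lambda x,y,z:[*(np.array([523.5,-55.8])+x*ex+y*ey),z]
F=S['frame'][245:275,260:320]
im=cv2.resize(F,None,fx=13,fy=13,interpolation=cv2.INTER_CUBIC)
for i in range(0,60,5): cv2.putText(im,str(260+i),(int(i*13),10),0,.35,(0,0,255),1)
for P,c in [([J(-32+8*i,-116,21) for i in range(10)],(0,0,255)),([J(-32+8*i,-134,21) for i in range(10)],(0,160,0)),([J(4,-136,z) for z in(21,30,40)],(255,0,0))]:
    for p in proj(S,P):
        q=(p+[0,1.5]-[260,245]+.5)*13; cv2.circle(im,(int(q[0]),int(q[1])),3,c,-1)
cv2.imwrite('pics/c9.png',im)
a=S['frame'][200:290,210:340]; cv2.imwrite('pics/c10.png',cv2.resize(a,(800,554),interpolation=cv2.INTER_CUBIC))
E
```

```text
t 10.95 jig x 3.7 y 0.2 z 90.0  yawerr 0.0005
tilt fix rot [-0.0009 -0.0003 -0.    ] F jig -4.5 0.4 z -3.5 M jig [0.01 1.02 0.04] open 15.2 qd [-0.  0.  0. -0.  0. -0.]
```

View pics/c9.png

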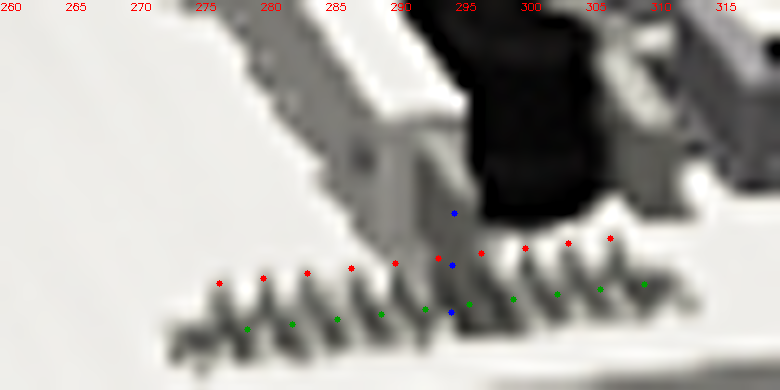

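View pics/c10.png

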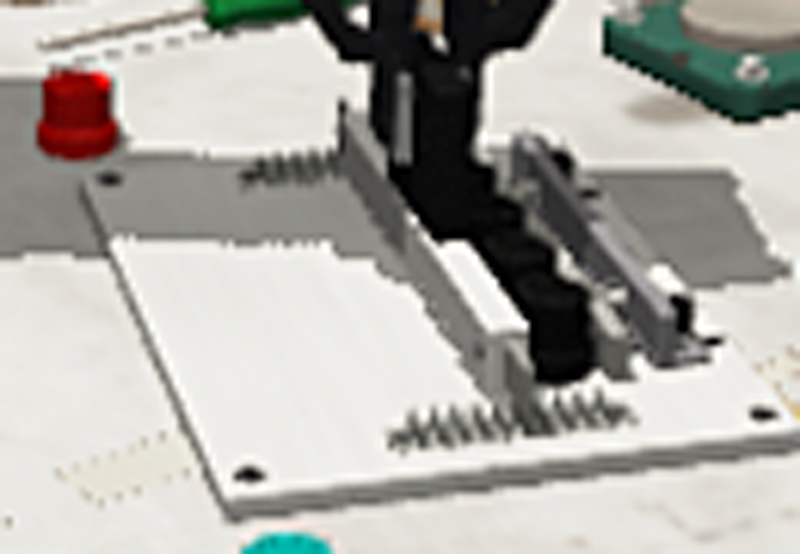

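The tongue centre (u≈294.4) lies on the prediction for the notch at x = 4. The notch at 12 would put the rail on its stop, since contact was at about -0.4 and the press there would be about 12.4 mm. I'll lower gently here, with about 4.5 mm press.

```bash
for i in 1; do python3 -m creep '[{"linear":[0.3,0,-1],"angular":[0,0,0]},{"linear":[0.1,0,-1],"angular":[0,0,0]},{"linear":[0,0,0],"angular":[0,0,0]}]' >/dev/null; python3 st.py;  python3 -m creep '[{"linear":[0.1,0,-0.7],"angular":[0,0,0]},{"linear":[0,0,-0.7],"angular":[0,0,0]}]' >/dev/null; python3 st.py; done
```

```text
t 11.30 jig x 4.2 y 0.2 z 88.2  yawerr 0.0006
tilt fix rot [-0.0008 -0.0001 -0.    ] F jig -5.1 0.1 z -3.7 M jig [-0.01  1.03  0.08] open 15.1 qd [ 0. -0.  0. -0.  0.  0.]
t 11.50 jig x 4.3 y 0.2 z 87.2  yawerr 0.0006
tilt fix rot [-0.0008 -0.0005 -0.    ] F jig -5.4 0.2 z -1.2 M jig [-0.    1.19 -0.06] open 15.0 qd [-0.    0.01  0.   -0.   -0.01  0.  ]
```

```bash
for i in 1; do python3 -m creep '[{"linear":[0,0,-0.7],"angular":[0,0,0]},{"linear":[0,0,-0.5],"angular":[0,0,0]}]' >/dev/null; python3 st.py;  python3 -m creep '[{"linear":[0,0,-0.7],"angular":[0,0,0]},{"linear":[0,0,0],"angular":[0,0,0]}]' >/dev/null; python3 st.py; done
```

```text
t 11.70 jig x 4.3 y 0.2 z 86.5  yawerr 0.0006
tilt fix rot [-0.0008 -0.0007 -0.    ] F jig -5.8 0.4 z -1.2 M jig [ 0.01  1.19 -0.02] open 15.3 qd [-0.  0. -0. -0. -0. -0.]
t 11.90 jig x 4.3 y 0.2 z 86.1  yawerr 0.0006
tilt fix rot [-0.0008 -0.0008 -0.    ] F jig -5.0 0.1 z -3.9 M jig [-0.01  0.98 -0.06] open 14.6 qd [ 0.   -0.   -0.    0.    0.01  0.  ]
```

```bash
for i in 1; do python3 -m creep '[{"linear":[0,0,-1],"angular":[0,0,0]},{"linear":[0,0,-0.7],"angular":[0,0,0]}]' >/dev/null; python3 st.py;  python3 -m creep '[{"linear":[0,0,-0.8],"angular":[0,0,0]},{"linear":[0,0,0],"angular":[0,0,0]}]' >/dev/null; python3 st.py; done
```

```text
t 12.10 jig x 4.4 y 0.2 z 85.1  yawerr 0.0006
tilt fix rot [-0.0007 -0.0008 -0.    ] F jig -5.9 1.0 z -0.1 M jig [-0.1   1.36 -0.08] open 15.3 qd [ 0.    0.01 -0.   -0.   -0.    0.  ]
t 12.30 jig x 4.3 y 0.1 z 84.9  yawerr 0.0004
tilt fix rot [-0.0004 -0.0015 -0.    ] F jig -5.6 0.1 z -3.5 M jig [-0.14  1.15 -0.11] open 15.2 qd [-0.   -0.   -0.   -0.    0.01  0.  ]
```

```bash
for i in 1; do python3 -m creep '[{"linear":[0,0,-1],"angular":[0,0,0]},{"linear":[0,0,-0.7],"angular":[0,0,0]}]' >/dev/null; python3 st.py;  python3 -m creep '[{"linear":[0,0,-0.8],"angular":[0,0,0]},{"linear":[0,0,0],"angular":[0,0,0]}]' >/dev/null; python3 st.py; done
```

```text
t 12.50 jig x 4.3 y 0.1 z 84.3  yawerr 0.0001
tilt fix rot [-0.0001 -0.002  -0.    ] F jig -6.6 0.6 z 1.6 M jig [-0.18  1.41 -0.14] open 15.1 qd [0. 0. 0. 0. 0. 0.]
t 12.70 jig x 4.2 y 0.0 z 84.5  yawerr 0.0000
tilt fix rot [ 0.0004 -0.0027  0.    ] F jig -4.9 -0.2 z -3.5 M jig [-0.13  1.11 -0.15] open 14.6 qd [-0.   -0.01  0.   -0.    0.01  0.  ]
```

Light rubbing at the -y tongue: a small negative Mx and Mz point to its +x flank. I'll ease back a bit and yaw slightly negative while lowering.

```bash
for i in 1; do python3 -m creep '[{"linear":[-0.4,0,0],"angular":[0,0,-0.003]},{"linear":[-0.2,0,-0.3],"angular":[0,0,-0.001]},{"linear":[0,0,0],"angular":[0,0,0]}]' >/dev/null; python3 st.py;  python3 -m creep '[{"linear":[0,0,-1],"angular":[0,0,0]},{"linear":[0,0,-0.7],"angular":[0,0,0]}]' >/dev/null; python3 st.py; done
```

```text
t 13.00 jig x 3.9 y -0.1 z 84.2  yawerr -0.0041
tilt fix rot [ 0.0005 -0.0019  0.    ] F jig -4.2 0.2 z -2.9 M jig [-0.04  1.02  0.  ] open 15.0 qd [-0.  0. -0. -0.  0.  0.]
t 13.20 jig x 3.9 y -0.1 z 82.9  yawerr -0.0039
tilt fix rot [ 0.0006 -0.002   0.    ] F jig -5.4 -1.1 z -0.9 M jig [0.08 1.13 0.02] open 14.7 qd [-0.    0.01  0.   -0.   -0.01 -0.  ]
```

Moments are gone and the bar is descending freely. Continuing down.

```bash
for i in 1; do python3 -m creep '[{"linear":[0,0,-1],"angular":[0,0,0]},{"linear":[0,0,-0.7],"angular":[0,0,0]}]' >/dev/null; python3 st.py;  python3 -m creep '[{"linear":[0,0,-0.8],"angular":[0,0,0]},{"linear":[0,0,0],"angular":[0,0,0]}]' >/dev/null; python3 st.py; done
```

```text
t 13.40 jig x 4.0 y -0.1 z 81.5  yawerr -0.0039
tilt fix rot [ 0.0005 -0.0023  0.    ] F jig -4.9 0.2 z -2.1 M jig [0.01 1.1  0.  ] open 15.0 qd [-0.    0.01  0.   -0.   -0.01 -0.  ]
t 13.60 jig x 4.0 y -0.1 z 81.0  yawerr -0.0036
tilt fix rot [ 0.0005 -0.0026  0.    ] F jig -4.5 -0.0 z -2.7 M jig [-0.09  1.07 -0.  ] open 15.0 qd [-0. -0. -0. -0.  0. -0.]
```

```bash
for i in 1; do python3 -m creep '[{"linear":[0,0,-0.8],"angular":[0,0,0]},{"linear":[0,0,-0.5],"angular":[0,0,0]}]' >/dev/null; python3 st.py;  python3 -m creep '[{"linear":[0,0,-1],"angular":[0,0,0]},{"linear":[0,0,-0.8],"angular":[0,0,0]}]' >/dev/null; python3 st.py; done
```

```text
t 13.80 jig x 4.1 y -0.0 z 80.6  yawerr -0.0029
tilt fix rot [ 0.0007 -0.003   0.    ] F jig -6.1 0.7 z 0.9 M jig [-0.13  1.34  0.03] open 15.4 qd [ 0.  0. -0. -0.  0. -0.]
t 14.00 jig x 4.2 y -0.0 z 80.6  yawerr -0.0022
tilt fix rot [ 0.0012 -0.0037  0.    ] F jig -7.0 0.7 z 1.8 M jig [-0.14  1.45 -0.06] open 15.0 qd [-0.    0.   -0.   -0.    0.01  0.  ]
```

```bash
for i in 1; do python3 -m creep '[{"linear":[0,0,-1.5],"angular":[0,0,0]},{"linear":[0,0,-1.5],"angular":[0,0,0]}]' >/dev/null; python3 st.py;  python3 -m creep '[{"linear":[0,0,-2],"angular":[0,0,0]},{"linear":[0,0,-2],"angular":[0,0,0]}]' >/dev/null; python3 st.py; done; python3 - <<'E'
from h import *
S=snap('side','side7.png')
a=S['frame'][200:290,210:340]; cv2.imwrite('pics/c11.png',cv2.resize(a,(800,554),interpolation=cv2.INTER_CUBIC))
E
```

```text
t 14.20 jig x 4.4 y -0.1 z 80.6  yawerr -0.0018
tilt fix rot [ 0.0015 -0.0048  0.    ] F jig -8.0 1.8 z 8.0 M jig [-0.06  1.92 -0.12] open 15.1 qd [ 0.    0.   -0.01 -0.    0.01  0.  ]
t 14.40 jig x 4.4 y -0.1 z 80.5  yawerr -0.0015
tilt fix rot [ 0.0017 -0.0064  0.    ] F jig -10.4 1.3 z 9.5 M jig [ 0.05  2.17 -0.12] open 15.5 qd [ 0.    0.01 -0.01 -0.    0.01  0.  ]
```

View pics/c11.png

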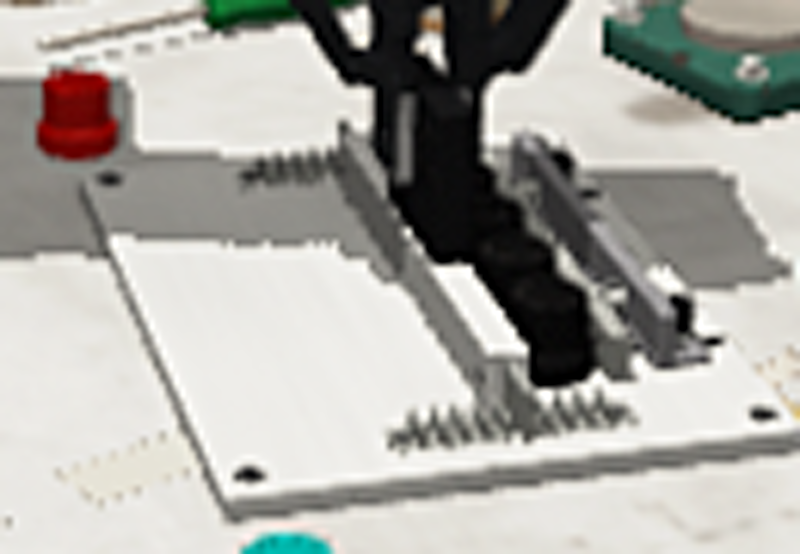

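z = 80.5 against an expected seated 80.4, with about 12 N down-reaction on the deck, so the bar is seated. I'll relax the arm, then release.

```bash
python3 -m creep '[{"linear":[-0.3,0,0],"angular":[0.001,-0.003,0]},{"linear":[0,0,0],"angular":[0,0,0]},{"linear":[0,0,0],"angular":[0,0,0]}]' >/dev/null; python3 st.py
```

```text
t 14.75 jig x 3.9 y -0.1 z 81.1  yawerr -0.0014
tilt fix rot [ 0.0008 -0.0036  0.    ] F jig -4.8 0.1 z -3.3 M jig [-0.04  0.99 -0.01] open 14.8 qd [ 0.  0.  0.  0. -0.  0.]
```

```bash
python3 -m creep '[{"linear":[0,0,-0.8],"angular":[0,0,0]},{"linear":[0,0,-0.8],"angular":[0,0,0]},{"linear":[0,0,-0.5],"angular":[0,0,0]}]' >/dev/null; python3 st.py; python3 -m creep '[{"linear":[0,0,-0.5],"angular":[0,0,0]},{"linear":[0,0,0],"angular":[0,0,0]},{"linear":[0,0,0],"angular":[0,0,0]},{"linear":[0,0,0],"angular":[0,0,0]},{"linear":[0,0,0],"angular":[0,0,0]}]' 50; python3 st.py; python3 - <<'E'
from h import *
S=snap('side','side8.png')
a=S['frame'][200:290,210:340]; cv2.imwrite('pics/c12.png',cv2.resize(a,(800,554),interpolation=cv2.INTER_CUBIC))
E
```

```text
t 15.05 jig x 4.2 y -0.1 z 80.6  yawerr -0.0013
tilt fix rot [ 0.001  -0.0043  0.    ] F jig -5.9 0.4 z 0.3 M jig [-0.14  1.31 -0.1 ] open 15.0 qd [ 0.  0. -0. -0.  0.  0.]
time_s: 15.55
ee_pos: [539.3, -59.3, 86.6]
tool_rot: [2.341, 2.065, 0.019]
wrist_force: [-0.1, -0.2, -0.4]
opening: 50.0
t 15.55 jig x 16.1 y -1.5 z 86.6  yawerr -0.0021
tilt fix rot [0.0071 0.0222 0.    ] F jig -0.1 -0.2 z -0.4 M jig [ 0.01  0.02 -0.  ] open 50.0 qd [-0.   -0.   -0.01  0.   -0.01  0.  ]
```

View pics/c12.png

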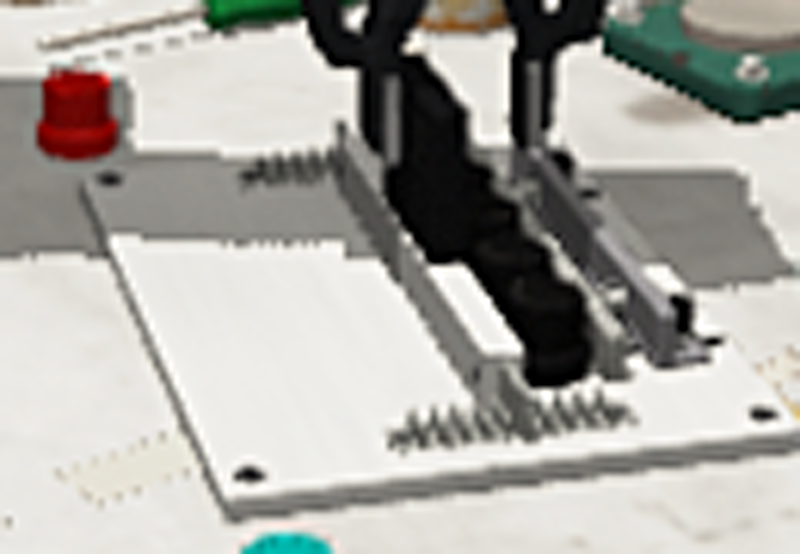

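The bar stays put with all five caps behind it. The arm shifted 12 mm on release but touches nothing (forces ≈ 0). I'll centre it and rise clear.

```bash
python3 -m creep '[{"linear":[-5,1,0],"angular":[0,0,0]},{"linear":[-4,1,2],"angular":[0,0,0]},{"linear":[0,0,5],"angular":[0,0,0]}]' >/dev/null; python3 st.py; python3 -m creep '[{"linear":[0,0,15],"angular":[0,0,0]},{"linear":[0,0,25],"angular":[0,0,0]},{"linear":[0,0,30],"angular":[0,0,0]},{"linear":[0,0,30],"angular":[0,0,0]},{"linear":[-20,0,30],"angular":[0,0,0]},{"linear":[-30,-30,20],"angular":[0,0,0]},{"linear":[-20,-40,10],"angular":[0,0,0]},{"linear":[-10,-40,0],"angular":[0,0,0]},{"linear":[0,-40,0],"angular":[0,0,0]},{"linear":[0,-40,0],"angular":[0,0,0]},{"linear":[0,-40,0],"angular":[0,0,0]},{"linear":[0,0,0],"angular":[0,0,0]}]'; python3 - <<'E'
from h import *
import pickle
d={n:snap(n,n+'9.png') for n in('top','side')}
pickle.dump(d,open('s9.pkl','wb'))
b=d['side']['frame'][190:290,210:340]; b=cv2.resize(b,(780,600),interpolation=cv2.INTER_CUBIC)
cv2.imwrite('pics/c13.png',b)
a=d['top']['frame'][185:275,245:365]; cv2.imwrite('pics/c14.png',cv2.resize(a,(800,600),interpolation=cv2.INTER_CUBIC))
E
```

```text
t 15.90 jig x 5.6 y -0.5 z 93.2  yawerr -0.0022
tilt fix rot [0.0066 0.0208 0.    ] F jig 0.3 -0.8 z -0.0 M jig [-0.01  0.07 -0.01] open 50.1 qd [ 0.   -0.09 -0.03 -0.    0.11 -0.  ]
time_s: 17.1
ee_pos: [442.3, -293.0, 266.2]
tool_rot: [2.327, 2.065, 0.019]
wrist_force: [-0.7, -0.1, -0.6]
opening: 49.7
```

View pics/c13.png

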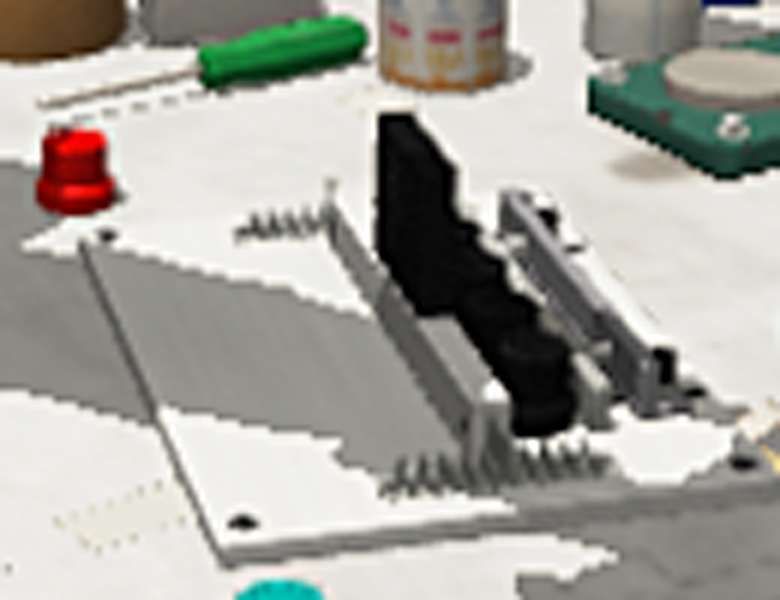

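View pics/c14.png

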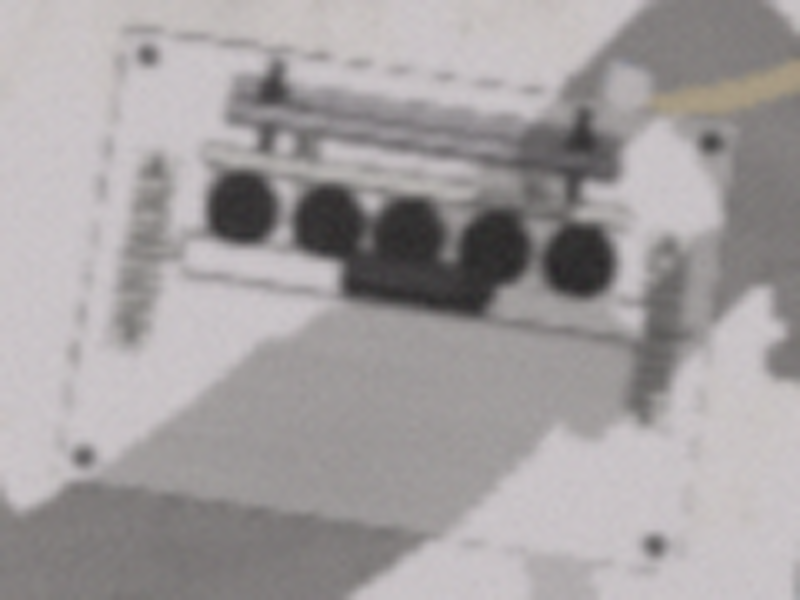

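View pics/top9.png

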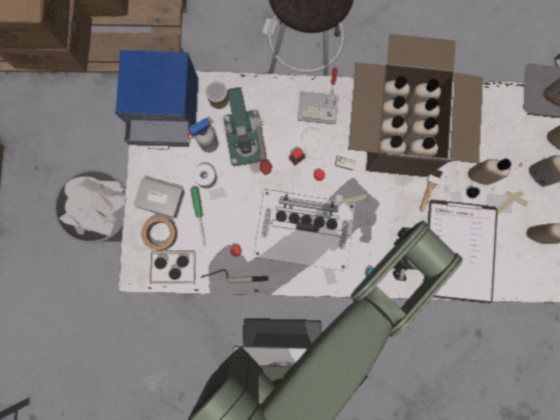

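Side and top views show the bar along the row, the five caps in line, and the bystanders in place. A last check: overlay the predicted seated-bar corners.

```bash
python3 - <<'E'
from h import *
import pickle
d=pickle.load(open('s9.pkl','rb'))
a=-0.123; ex=np.array([np.cos(a),np.sin(a)]); ey=np.array([-ex[1],ex[0]])
J=lambda x,y,z:[*(np.array([523.5,-55.8])+x*ex+y*ey),z]
xb=3.5
P=[J(xb+s*8,y,12+h) for s in(-1,1) for y in(-111,111) for h in(0,26)]
T=[J(xb,y,12+26) for y in(-136,136)]
G=[J(xb+s*8,y-1,12+92) for s in(-1,1) for y in(-35,35)]
out=[]
for n,(x0,y0,x1,y1),off in(('side',(215,190,325,285),(0,1.5)),('top',(255,195,355,270),(0,0))):
    S=d[n]; k=7 if n=='side' else 8
    im=cv2.resize(S['frame'][y0:y1,x0:x1],None,fx=k,fy=k,interpolation=cv2.INTER_CUBIC)
    for Q,c in((P,(0,0,255)),(T,(255,0,0)),(G,(0,255,0))):
        for p in proj(S,Q):
            q=(p+off-[x0,y0]+.5)*k; cv2.circle(im,(int(q[0]),int(q[1])),3,c,-1)
    cv2.imwrite('pics/f_%s.png'%n,im)
E
```

```text
(no output)
```

View pics/f_side.png

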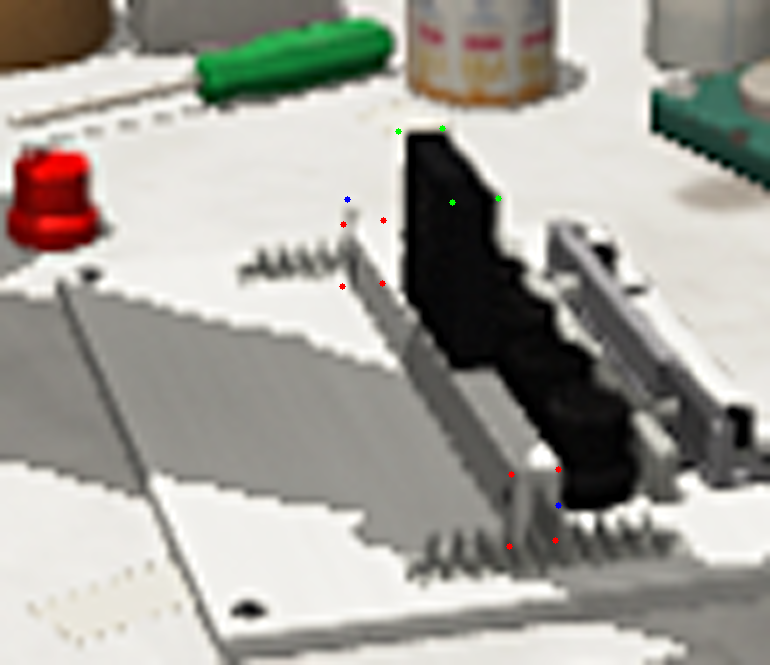

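View pics/f_top.png

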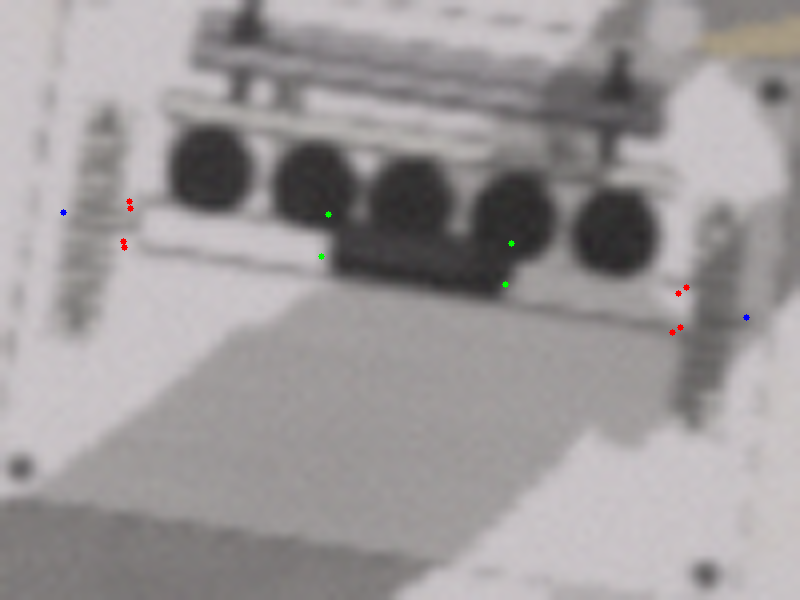

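```bash
python3 -c "
from bench import robot
print(robot.job_done())"
```

```text
the job is handed in; nothing more can be done
None
```

The job is handed in at about 17 s. The bar is seated on the deck in the notch pair at jig x = +4 mm, with all five caps upright in a straight row between bar and rail. No verdict was reported, so this rests on my own checks.

- **Pushing:** I took the bar by its grip, carried it behind the row, and pushed with the underside about 10 mm above the deck. The rail was felt at about 2 N with the bar at x ≈ -0.4. Held force went up to about 5.5 N at 4.8 mm, so I did not push all the way to 6 N.
- **Notch choice:** The next notch pair, at x = +12 mm, would have pressed the rail onto its hard stop, so I used +4.
- **Lowering:** The -y tongue rubbed lightly on the way down. A 0.6 mm back-off and a -0.004 rad turn freed it. I pressed it down with about 12 N and it bottomed at TCP z 80.5 mm, against 80.4 expected when seated.
- **Last checks:** In both views the bar is down, the caps are in line, and the bystanders are unmoved. The wrist forces were about 0 after release, and the arm is clear. From the pixel slopes the bar is square to about 0.005 rad.
- **What disagreed:**
    - The bar sits about 3–4 mm off-centre towards -y, though both tongues still engage the racks.
    - The springs are about 4 mm in rather than the ideal 7 mm, so I estimate 0.8–0.9 N per cap. I could not measure the caps one by one.
    - On opening, the gripper jumped about 12 mm sideways. I saw no effect on the bar or caps.

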